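Restock the spring-fed needle-carton dispenser

TASK

Refill the empty spring-fed dispenser on the worktop: lay each of the two needle cartons that lie on the green mat flat in its top and push it down against the springy platform until both end catches snap out over it and keep it down, one carton on top of the other. Then roll the black counter wheel at the dispenser's front until its one wide bar is at the very top, in line with the two pointers beside the wheel, and leave the other things where they are.

Things in the scene. Friction and masses are not known exactly. Their poses are not given: they have to be found in the camera images.
- dispenser: Fixed white dispenser, base 200 x 100 mm, 115 mm tall. Origin: on the worktop under the centre of its carton throat; x axis from the counter wheel (front) to the rear, y left, z up. A carton lies flat in it, long side along x, either way round. Inside 79 (x) by 45 mm (y), four aluminium corner guides z = 8 to 104 mm, flared up to 114 mm
- carton_1: Teal and white needle carton, a closed box 40 x 75 x 26 mm, 60 g; origin at the centre of its underside, long side along its y, z up. Lies flat on the worktop at the start. Both cartons are alike
- carton_2: The other needle carton, same as carton_1
- follower (a joint): Depth of the black spring platform in the throat, m: 0 empty (its top at z = 87 mm), about 0.025 with one carton caught (carton underside at z = 62 mm), 0.051 with two (62 and 36 mm); stop at 0.060. Spring force about 5 N empty, 11 N with two. The second carton is pressed in on top of the first
- catch_front (a joint): Sprung steel catch in the front end wall, 18 mm wide, tip 32 mm from the throat's centre; flat underside at z = 88 mm, sloped top up to 107 mm. Value: how far it is pushed back, m: 0 out over the throat, 0.010 fully back. It snaps back out over a carton once that carton's top is below 88 mm; pressing 3 to 6 mm further is allowed
- catch_rear (a joint): The same sprung catch in the rear end wall
- counter (a joint): Angle of the black counter wheel, rad: 0 when its wide white bar is at the very top, in line with the pointers; grows as the wheel's top rolls along the dispenser's +x (away from the robot). Starts at -1.35 to -0.75, the bar leaning towards the robot. The wheel stays where it is left and turns with about 1 N at the rim
- counter_top (a point): Topmost point of the counter wheel's rim, fixed to the dispenser at x = -98, y = 0, z = 76 mm. The wheel has radius 32 mm, is 30 mm wide, axle along the dispenser's y; the cheeks and pointers beside it end 10 mm below the rim. A fingertip pressed lightly on top and drawn along the dispenser's x rolls it by distance / 32 mm rad
- tape_skin: Roll of tape, bystander, 52 x 54 x 12 mm, origin at the centre of its underside
- laryngoscope_1: Black folded laryngoscope, bystander, 63 x 126 x 27 mm, origin under its centre
- vial_d: White-capped vial, bystander, 29 x 29 x 66 mm, origin at the centre of its underside
- pen_torch: White pen torch, bystander, 121 mm long, origin under its centre
- forceps: Tissue forceps, bystander, 132 mm long, origin under their centre
- kidney_dish: Steel kidney dish, bystander, 104 x 194 x 33 mm, origin under its centre
- throat (a point): Centre of the throat at the height of the catches' undersides, z = 88 mm. Both long sides of the throat are open from the mouth down to the base over x = -25 to +25 mm, so two fingers that hold a carton across its 40 mm width can go down with it. A carton laid in rests on the sloped catches, underside about 101 mm up, and is pressed down at its middle with 5 to 15 N

How it is judged:
By the outcome, as a careful person would: the job done as asked, in the order asked, and still so for the second after the job is handed in, with the robot touching nothing.
It also fails if it takes over 72 s, if anything falls off the work surface, if the arm or the gripper's body presses on something with over 40 N, if the wrist force passes 120 N, or if a joint passes its speed limit or range.

ROBOT

A 6-joint arm with a two-finger parallel gripper is mounted at the origin on a cart in front of the work surface, level with it; the furniture and walls round the work are solid. World frame = base frame: x ahead of the robot, y to its left, z up, the work surface at z = 0. Lengths are in mm, angles in rad, forces in N, time in s.
With the tool pointing down it reaches from about 275 to 750 mm from the base axis. Payload 10.2 kg.
Tool frame: the origin (TCP) lies at the centre of the arm's flange, where the gripper is bolted on; the fingertips stand 173 mm ahead of it and the grasp point (between the pads) lies 155 mm ahead of it; z points along the fingers, y is the line along which they close (so a half turn about z gives the same grasp; the last joint's range is limited). The gripper opens to 85 mm and grips with 20 to 120 N. Pads are 22 mm wide; open, the fingers measure 114 mm over their backs; the gripper's body (76 mm by 85 mm) begins 54 mm behind the grasp point. The pads swing forward as they close: fully open they stand 13 mm farther back than shut.
Start: joints at [0.901, 0.313, 1.498, -0, 1.331, -0.223], TCP at [226.857, 473.464, 404.694] pointing down, gripper open.
Joint ranges: [-2.94, 2.94], [-0.97, 2.17], [0.19, 2.56], [-1.23, 4.37], [0.02, 3.11], [-2.88, 2.88]. Speed limits (rad/s): [2.39, 2.39, 3.01, 3.14, 3.14, 3.14].

INTERFACE

Orientations are given as a unit quaternion [w, x, y, z].
In Python, from rig import ctrl, viewer, workorder gives the robot as it stands (ctrl), with the cameras (viewer) and the job (workorder).
- The arm moves only by the shell command python3 steer.py 'ROWS' [OPENING] [FORCE]. ROWS is a JSON list of rows, 1 to 8 of them, each of 6 numbers: dx, dy, dz in normalised numbers (1 is 1000 mm), then a rotation vector rx, ry, rz in parts of the range, where 1.0 means pi/2 rad; each row is the pose to reach, as a shift and turn from the pose commanded when the command began, along the tool's axes at that moment; what a row does not reach only later rows make up. A row lasts 1/10 s, in which the tool goes at most 50 mm and 0.15 rad, less where a joint would pass 70% of its speed; a pose out of reach is approached as far as the arm can. OPENING is the opening from 0.0 (shut) to 1.0 (fully open), set as the command begins (- or left out keeps the last). The fingers move at their own pace and stop on an object; FORCE is the grip in N (left out, the last holds). Time passes only in rows, so rows that do not move let the fingers close. It prints the time, the measured TCP pose, the force, the opening and the grip force at its end. No shift or turn number may pass 1 either way. Input that does not fit is refused with a message, and nothing moves.
- ctrl.sense(): the state, without advancing time (a new reading comes with each control period).
- viewer.capture(name): name is "scene" or "top" or "wrist"; returns the picture (400x640x3 uint8, red, green, blue); there is no depth.
- viewer.calibration(name): a dict with "fx", "fy", "cx", "cy" (pixels), "position" and "attitude" of the camera in the world. Camera axes: x right, y down, z forward; pixel columns grow to the right and rows downward; lengths in mm; the calibration is good to about 2 mm. The wrist camera is an equidistant fisheye: a pixel r from the principal point sees the ray r / f radians off the axis. A picture is of the moment at which its call begins: read the wrist's pose just before it. calibration takes no time and is no camera call; for the wrist camera it gives the pose at the moment of the call.
- workorder.finish_job(): hands the job in; it is judged then, once.
The state is a dict: "time_s": time; "joints": joint angles; "dq": joint speeds; "tau": joint torques, N m; "eef_pos": TCP position; "ee_rot": TCP orientation; "force": force on the tool from outside, world axes, zero at the start; "wrist_torque": the same for the moment, N m; "grip_width": opening from 0.0 (shut) to 1.0 (fully open); "grip_force": force on a finger pad.
Only numpy, scipy, OpenCV 4.12 (cv2) and the standard library are available. Lean on these libraries where they do the work, as an engineer would, in place of code of your own. Each camera call takes 0.05 s, during which the arm holds its last target. There are 200 camera calls.

## Working session

There is one attempt and no reset: what is moved stays moved. The work goes in short steps, Python scripts to look and compute and a shell command to move; the robot and the scene stay as the last step left them, time stands still between calls to the robot, and variables do not carry over. Pictures are saved under pics/ and viewed, at most 14 in all, crops included, and the job is handed in when it is done.

```bash
ls; mkdir -p pics
python3 - <<'E'
from rig import ctrl, viewer, workorder
import cv2
s=ctrl.sense();print(s)
for n in("scene","top"):
    c=viewer.calibration(n);print(n,c)
    cv2.imwrite(f"pics/{n}0.png",viewer.capture(n)[:,:,::-1])
E
```

```text
pics
rig.py
steer.py
{'time_s': 0.0, 'joints': array([ 9.00615951e-01,  3.13449087e-01,  1.49844072e+00,  4.37102643e-05,
        1.33098298e+00, -2.23424818e-01]), 'dq': array([-9.30284570e-05,  4.41718483e-04,  8.28621527e-04,  2.25538538e-04,
       -7.12622308e-04, -1.21167074e-04]), 'tau': array([-9.93792710e-04, -4.12267792e+01, -2.59744477e+01, -1.90213964e-04,
        4.16349736e-03,  1.59654468e-05]), 'eef_pos': array([226.81794201, 473.43412148, 404.13402868]), 'ee_rot': array([-2.95704354e-04,  2.21529767e-01,  9.75153399e-01, -5.68059755e-04]), 'force': array([ 0.3290397 , -1.11510256,  0.50751254]), 'wrist_torque': array([0.00649747, 0.01952069, 0.03698264]), 'grip_force': 0.0, 'grip_width': 0.9957205141585878}
scene {'fx': 408.9860840501477, 'fy': 408.9860840501477, 'cx': 320.88804489270706, 'cy': 194.21263401105813, 'position': array([ -80.95126315, -461.73141978,  509.41807154]), 'attitude': array([-0.43550167,  0.75476407, -0.42709099,  0.24137686])}
top {'fx': 421.570520854352, 'fy': 421.570520854352, 'cx': 322.32474299983306, 'cy': 202.43569967804808, 'position': array([ 352.28730673,  -77.58715898, 1070.43391695]), 'attitude': array([-0.08402176,  0.73134856, -0.67225815,  0.07834925])}
```

View pics/top0.png

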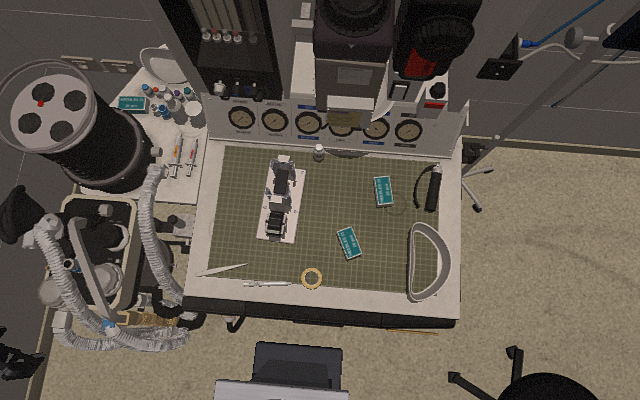

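View pics/scene0.png

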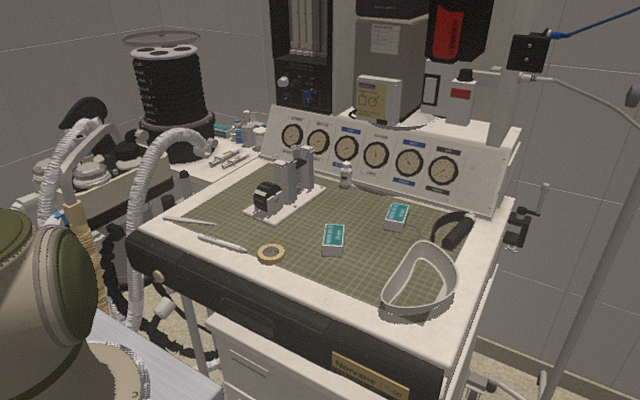

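The top view shows the cartons at about (384,191) and (349,243). The dispenser base spans (257–305, 157–243), with its wheel at (275,222), and the tape is at (311,279). Next I'll measure the cartons and enlarge the dispenser.

```bash
cat > h.py <<'E'
import numpy as np,cv2
from scipy.spatial.transform import Rotation as R
from rig import ctrl, viewer, workorder
def rot(q): return R.from_quat([q[1],q[2],q[3],q[0]])
def rays(c,px,fish=False):
    px=np.atleast_2d(px).astype(float)
    x=(px[:,0]-c['cx'])/c['fx'];y=(px[:,1]-c['cy'])/c['fy']
    if fish:
        r=np.hypot(x,y)+1e-9
        d=np.c_[np.sin(r)*x/r,np.sin(r)*y/r,np.cos(r)]
    else: d=np.c_[x,y,np.ones_like(x)]
    return rot(c['attitude']).apply(d)
def cast(c,px,z,fish=False):
    d=rays(c,px,fish);p=np.asarray(c['position'])
    return p+d*((z-p[2])/d[:,2])[:,None]
def proj(c,P):
    v=rot(c['attitude']).inv().apply(np.atleast_2d(P)-c['position'])
    return v[:,:2]/v[:,2:]*[c['fx'],c['fy']]+[c['cx'],c['cy']]
def teal(im):
    h=cv2.cvtColor(im,cv2.COLOR_RGB2HSV)
    return cv2.inRange(h,(80,90,50),(100,255,255))
def blobs(m,amin):
    cs,_=cv2.findContours(m,cv2.RETR_EXTERNAL,cv2.CHAIN_APPROX_NONE)
    return [c[:,0] for c in cs if cv2.contourArea(c)>amin]
def rect(P):
    (c,(w,h),a)=cv2.minAreaRect(P[:,:2].astype(np.float32))
    if w<h: w,h,a=h,w,a+90
    return c,w,h,(a+90)%180-90   # long side angle deg
E
python3 - <<'E'
from h import *
for n in("top","scene"):
    im=cv2.imread(f"pics/{n}0.png")[:,:,::-1].copy();c=viewer.calibration(n)
    for b in blobs(teal(im),80):
        if b[:,0].min()>300: print(n,b.mean(0),rect(cast(c,b,26)))
im=cv2.imread("pics/top0.png")
a=cv2.resize(im[145:255,235:345],None,fx=5,fy=5,interpolation=cv2.INTER_CUBIC)
cv2.imwrite("pics/d0.png",a)
E
```

```text
top [348.94520548 242.21917808] ((501.1102294921875, -133.25343322753906), 66.9326400756836, 33.71094512939453, 26.646589279174805)
top [382.78651685 190.74157303] ((643.3944091796875, -211.744873046875), 67.106689453125, 34.422935485839844, 11.904850959777832)
scene [331.93814433 234.37113402] ((502.2674865722656, -132.9156036376953), 64.42147827148438, 33.17350387573242, 25.565330505371094)
scene [399.26530612 212.3877551 ] ((645.6929931640625, -215.1478271484375), 63.368473052978516, 23.71602439880371, 11.5474271774292)
```

View pics/d0.png

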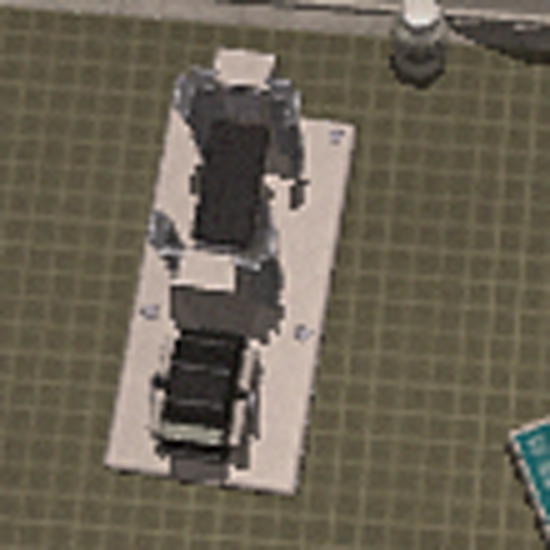

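```bash
python3 - <<'E'
from h import *
c=viewer.calibration("top")
f=lambda p,z:cast(c,np.array(p)/5+[235-.4,145-.4],z)[:,:2]
b=f([(107,466),(297,493),(354,125)],8);print("base",b, np.linalg.norm(b[1]-b[0]),np.linalg.norm(b[2]-b[1]))
print("axis",np.degrees(np.arctan2(*(b[2]-b[1])[::-1])),"perp",np.degrees(np.arctan2(*(b[0]-b[1])[::-1]))-90,"base centre",(b[0]+b[2])/2)
pl=f([(212,123),(270,127),(248,245),(193,240)],87);print("plat",pl,pl.mean(0))
e=f([(205,272),(245,68)],115);print("ends",e,e.mean(0),np.degrees(np.arctan2(*(e[1]-e[0])[::-1])))
w=viewer.calibration("wrist");s=ctrl.sense();T=rot(s['ee_rot'])
print("cam in tool",T.inv().apply(w['position']-s['eef_pos']),(T.inv()*rot(w['attitude'])).as_matrix().round(3),w['fx'],w['cx'],w['cy'])
print(T.as_matrix().round(3))
E
cat > to.py <<'E'
import sys
from h import *
# usage: to.py x y z heading_deg : shift and turn in tool axes to that TCP pose, tool straight down
x,y,z,a=map(float,sys.argv[1:5]);s=ctrl.sense();T=rot(s['ee_rot']);h=np.radians(a)
G=R.from_matrix(np.c_[[np.cos(h),np.sin(h),0],[np.sin(h),-np.cos(h),0],[0,0,-1]])
print('t',round(s['time_s'],2),'pos',s['eef_pos'].round(1),'F',s['force'].round(1),'w',round(s['grip_width'],3),'gf',round(float(s['grip_force']),1))
print('delta',T.inv().apply(np.array([x,y,z])-s['eef_pos']).round(1),(T.inv()*G).as_rotvec().round(4))
E
python3 to.py 626 45 376 176.8
```

```text
t 0.1 pos [226.8 473.4 404.2] F [0.  0.2 0.3] w 0.997 gf 0.0
delta [-545.1 -213.8   28.3] [-0.0011 -0.0005 -0.391 ]
```

The manual's scale: shifts go in shares of 1000 mm and turns go in shares of pi/2 rad. Converting my numbers, -545 mm is -0.545, -214 mm is -0.214, -0.391 rad is -0.2489.

```bash
python3 steer.py '[[-0.545,-0.214,0.028,0,0,-0.2489],[-0.545,-0.214,0.028,0,0,-0.2489],[-0.545,-0.214,0.028,0,0,-0.2489],[-0.545,-0.214,0.028,0,0,-0.2489],[-0.545,-0.214,0.028,0,0,-0.2489],[-0.545,-0.214,0.028,0,0,-0.2489],[-0.545,-0.214,0.028,0,0,-0.2489],[-0.545,-0.214,0.028,0,0,-0.2489]]'; python3 to.py 626 45 376 176.8
```

```text
time_s: 0.9
eef_pos: [490.7, 189.9, 386.0]
ee_rot: [-0.0, 0.028, 1.0, -0.0]
force: [0.6, 0.7, -0.5]
grip_width: 0.999
grip_force: 0.0
t 0.9 pos [490.7 189.9 386. ] F [ 0.6  0.7 -0.5] w 0.999 gf 0.0
delta [-143.2 -137.1   10. ] [-0.     -0.0004 -0.0001]
```

Scaled: -143 mm is -0.143, -137 mm is -0.137.

```bash
python3 steer.py '[[-0.143,-0.137,0.01,0,0,0],[-0.143,-0.137,0.01,0,0,0],[-0.143,-0.137,0.01,0,0,0],[-0.143,-0.137,0.01,0,0,0],[-0.143,-0.137,0.01,0,0,0],[-0.143,-0.137,0.01,0,0,0],[-0.143,-0.137,0.01,0,0,0]]'
python3 - <<'E'
from h import *
import json
c=viewer.calibration("wrist");im=viewer.capture("wrist")
np.savez("w0.npz",im=im,**c)
cv2.imwrite("pics/w0.png",im[:,:,::-1])
cv2.imwrite("pics/w0b.png",cv2.resize(im[:,:,::-1][40:400,100:540],None,fx=1.6,fy=1.6,interpolation=cv2.INTER_CUBIC))
E
python3 to.py 626 45 376 176.8
```

```text
time_s: 1.6
eef_pos: [624.4, 47.7, 376.3]
ee_rot: [-0.0, 0.027, 1.0, 0.0]
force: [-0.5, 1.0, -0.7]
grip_width: 1.004
grip_force: 0.0
t 1.65 pos [624.3  47.9 376.5] F [-0.1 -0.5 -0.6] w 0.999 gf 0.0
delta [-1.9 -2.8  0.5] [ 0.0001 -0.0001  0.0013]
```

View pics/w0b.png

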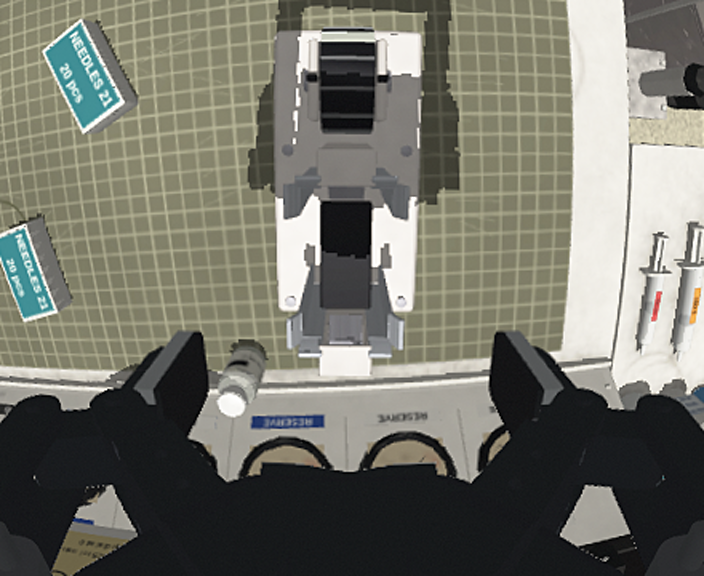

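The wrist view shows the whole dispenser almost square to the picture. Base corners in the crop are (277,31), (421,33), (278,312) and (415,310). The platform spans (320–372, 201–307) and the wheel's top is at about x=347. I'll cast these.

Run:
```python
from h import *
d=np.load("w0.npz");c={k:d[k] for k in d}
f=lambda p,z:cast(c,(np.array(p)+.5)/1.6+[100-.5,40-.5],z,True)[:,:2]
for z in(6,8,10):
    b=f([(277,31),(421,33),(415,311),(278,312)],z)
    print(z,b.round(1).tolist(),b.mean(0),[np.linalg.norm(b[i]-b[i-1]).round(1) for i in range(4)])
    for i,j in((0,3),(1,2)): print(np.degrees(np.arctan2(*(b[j]-b[i])[::-1])))
    print(np.degrees(np.arctan2(*(b[0]-b[1])[::-1]))-90)
p=f([(320,201),(372,201),(371,307),(320,307)],87);print(p.round(1),p.mean(0))
# end wall tops, corner posts flare tips (z~114)
print(f([(318,376),(370,376)],115).round(1))
q=f([(283,217),(412,217),(288,349),(403,349)],112);print("flares",q.round(1),q.mean(0))
im=d['im'];g=cv2.cvtColor(im[60:110,270:370],cv2.COLOR_RGB2GRAY)
# wide red/white edges
for t in blobs(teal(im),150): print(rect(cast(c,t,26,True)))
cv2.imwrite("pics/w0c.png",cv2.resize(im[:,:,::-1][50:280,260:375],None,fx=5,fy=2.6*1.0,interpolation=cv2.INTER_CUBIC)) if 0 else cv2.imwrite("pics/w0c.png",cv2.resize(im[:,:,::-1][145:280,255:375],None,fx=4.4,fy=4.4,interpolation=cv2.INTER_CUBIC))
```

```text
6 [[488.5, 7.6], [495.4, 104.7], [693.3, 93.6], [688.5, -7.4]] [591.43221086  49.59856904] [np.float64(200.5), np.float64(97.3), np.float64(198.3), np.float64(101.1)]
-4.282498991583051
-3.214567380625774
-184.03375442926574
8 [[488.9, 7.8], [495.7, 104.4], [692.5, 93.3], [687.7, -7.1]] [591.23062796  49.61198174] [np.float64(199.3), np.float64(96.8), np.float64(197.1), np.float64(100.5)]
-4.282498991583049
-3.2145673806257724
-184.03375442926574
10 [[489.3, 8.1], [496.1, 104.1], [691.7, 93.1], [686.9, -6.7]] [591.02904507  49.62539445] [np.float64(198.1), np.float64(96.2), np.float64(195.9), np.float64(99.9)]
-4.282498991583051
-3.2145673806257706
-184.03375442926574
[[596.1  34.9]
 [597.6  62.1]
 [656.8  59. ]
 [655.2  30.7]] [626.4503096   46.66029607]
[[683.5  28.9]
 [685.   56.1]]
flares [[598.9  18.2]
 [602.4  80. ]
 [668.4  14.2]
 [671.7  74. ]] [635.36979994  46.60728455]
((829.5811767578125, 477.58941650390625), 67.25872802734375, 34.42506790161133, -85.84620714187622)
((799.3490600585938, 461.04022216796875), 79.28105926513672, 15.360164642333984, -85.6121621131897)
((643.448486328125, -210.74322509765625), 67.28743743896484, 34.77876663208008, 11.494263648986816)
((501.6803894042969, -132.43505859375), 67.42024230957031, 34.62063980102539, 25.19342613220215)
```

View pics/w0c.png

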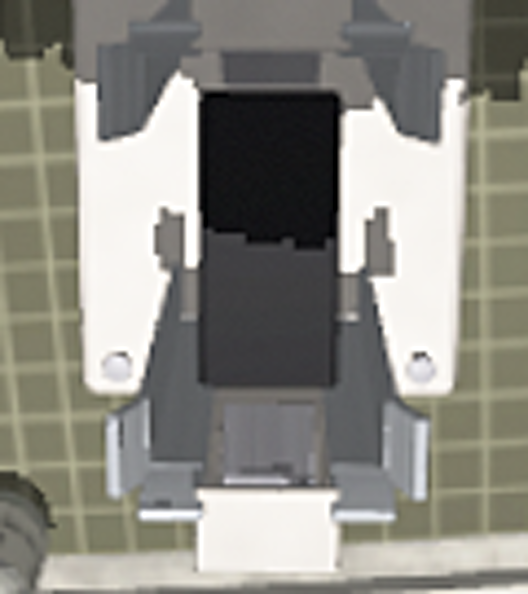

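```bash
python3 to.py 501.5 -132.7 290 205.6
```

```text
t 1.65 pos [624.3  47.9 376.5] F [-0.1 -0.5 -0.6] w 0.999 gf 0.0
delta [ 112.7 -187.1   86.5] [ 2.000e-04 -1.000e-04 -5.014e-01]
```

Scaled: -187 mm is -0.187, 113 mm is 0.113, -0.501 rad is -0.3189.

```bash
python3 steer.py '[[0.113,-0.187,0.086,0,0,-0.3189],[0.113,-0.187,0.086,0,0,-0.3189],[0.113,-0.187,0.086,0,0,-0.3189],[0.113,-0.187,0.086,0,0,-0.3189],[0.113,-0.187,0.086,0,0,-0.3189],[0.113,-0.187,0.086,0,0,-0.3189],[0.113,-0.187,0.086,0,0,-0.3189],[0.113,-0.187,0.086,0,0,-0.3189]]'>/dev/null
cat > see.py <<'E'
from h import *
import sys
z=float(sys.argv[1]);c=viewer.calibration("wrist");im=viewer.capture("wrist")
for t in blobs(teal(im),400):
    r=rect(cast(c,t,z,True));s=ctrl.sense();P=rot(s['ee_rot']).inv().apply(np.array([*r[0],z])-s['eef_pos'])
    print(np.round(r[0],1),*np.round(r[1:],1),'in tool',P.round(1))
if len(sys.argv)>2: cv2.imwrite(sys.argv[2],im[:,:,::-1])
E
python3 see.py 26; python3 to.py 501.5 -132.7 290 205.6
```

```text
[ 501.7 -133. ] 67.1 35.0 25.4 in tool [ 8.00e-01 -2.00e-01  2.65e+02]
t 2.5 pos [ 502.  -132.3  291. ] F [ 0.8  0.2 -0.2] w 0.997 gf 0.0
delta [ 0.6 -0.1  1. ] [-0.0011  0.0009  0.0003]
```

Scaled: 119 mm is 0.119, 105 mm is 0.105.

```bash
python3 steer.py '[[0.0008,0,0.04,0,0,0],[0.0008,0,0.08,0,0,0],[0.0008,0,0.105,0,0,0],[0.0008,0,0.119,0,0,0],[0.0008,0,0.119,0,0,0],[0.0008,0,0.119,0,0,0]]'; python3 steer.py '[[0,0,0,0,0,0],[0,0,0,0,0,0],[0,0,0,0,0,0],[0,0,0,0,0,0],[0,0,0,0,0,0],[0,0,0,0,0,0],[0,0,0,0,0,0],[0,0,0,0,0,0]]' 0.2 45
```

```text
time_s: 3.1
eef_pos: [501.4, -133.3, 172.0]
ee_rot: [0.0, -0.221, 0.975, -0.0]
force: [-0.3, -0.2, 0.3]
grip_width: 1.004
grip_force: 0.0
time_s: 3.9
eef_pos: [501.0, -133.9, 172.1]
ee_rot: [0.0, -0.221, 0.975, -0.0]
force: [-0.2, 2.1, 6.1]
grip_width: 0.465
grip_force: 48.3
```

Scaled: -130 mm is -0.13, -100 mm is -0.1.

```bash
python3 steer.py '[[0,0,-0.02,0,0,0],[0,0,-0.06,0,0,0],[0,0,-0.1,0,0,0],[0,0,-0.13,0,0,0],[0,0,-0.13,0,0,0]]'
python3 - <<'E'
from h import *
s=ctrl.sense();print(s['eef_pos'][2]-146)
E
python3 see.py 156 pics/g0.png; python3 to.py 626.2 46.5 330 176.3
python3 - <<'E'
import cv2
a=cv2.imread('pics/g0.png');cv2.imwrite('pics/g0c.png',cv2.resize(a[150:400,170:470],None,fx=2,fy=2))
E
```

```text
time_s: 4.4
eef_pos: [501.3, -134.0, 305.4]
ee_rot: [0.003, -0.221, 0.975, -0.003]
force: [-0.1, -1.0, -0.4]
grip_width: 0.461
grip_force: 45.6
159.40789746233088
[ 502.1 -134.1] 63.5 35.7 25.6 in tool [ -0.7  -0.3 147. ]
t 4.45 pos [ 500.9 -133.9  303. ] F [ 0.3  0.6 -0.6] w 0.459 gf 45.6
delta [-190.8  108.7  -26.9] [-0.0024  0.003   0.5098]
```

View pics/g0c.png

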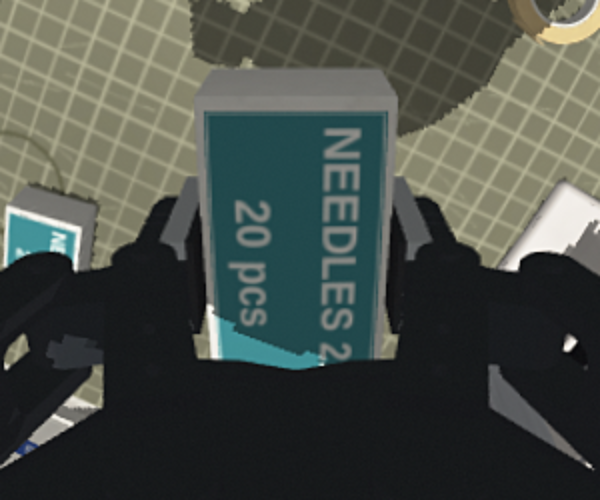

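The carton is held squarely, with its teal face centred at tool y≈-0.3. Now I'll carry it over the throat.

Scaled: -191 mm is -0.191, 109 mm is 0.109, 0.51 rad is 0.3247.

```bash
python3 steer.py '[[-0.191,0.109,-0.027,0,0,0.3247],[-0.191,0.109,-0.027,0,0,0.3247],[-0.191,0.109,-0.027,0,0,0.3247],[-0.191,0.109,-0.027,0,0,0.3247],[-0.191,0.109,-0.027,0,0,0.3247],[-0.191,0.109,-0.027,0,0,0.3247],[-0.191,0.109,-0.027,0,0,0.3247],[-0.191,0.109,-0.027,0,0,0.3247]]'; python3 to.py 625.5 46.7 305 176.3
```

```text
time_s: 5.25
eef_pos: [625.9, 45.9, 327.2]
ee_rot: [-0.001, 0.033, 0.999, -0.0]
force: [0.5, 1.0, -0.7]
grip_width: 0.463
grip_force: 45.6
t 5.25 pos [625.9  45.9 327.2] F [ 0.5  1.  -0.7] w 0.463 gf 45.6
delta [ 0.4  0.8 22.2] [-0.0002 -0.002  -0.0011]
```

Scaled: 22 mm is 0.022, 0.8 mm is 0.0008.

```bash
python3 steer.py '[[0.0004,0.0008,0.022,0,0,0],[0.0004,0.0008,0.022,0,0,0],[0.0004,0.0008,0.022,0,0,0]]' >/dev/null; python3 see.py 157 pics/g1.png; python3 to.py 625.5 46.7 305 176.3
python3 - <<'E'
import cv2
a=cv2.imread('pics/g1.png');cv2.imwrite('pics/g1c.png',cv2.resize(a[20:280,190:450],None,fx=2.2,fy=2.2))
E
```

```text
[625.2  47. ] 63.6 36.1 -3.1 in tool [  0.8   0.  150. ]
[598.8 -72.4] 31.9 16.3 11.4 in tool [  19.3 -120.8  150. ]
t 5.6 pos [625.9  46.9 307. ] F [ 0.6  0.2 -0.1] w 0.46 gf 45.6
delta [ 0.4 -0.3  2. ] [-0.0001  0.0005 -0.0011]
```

View pics/g1c.png

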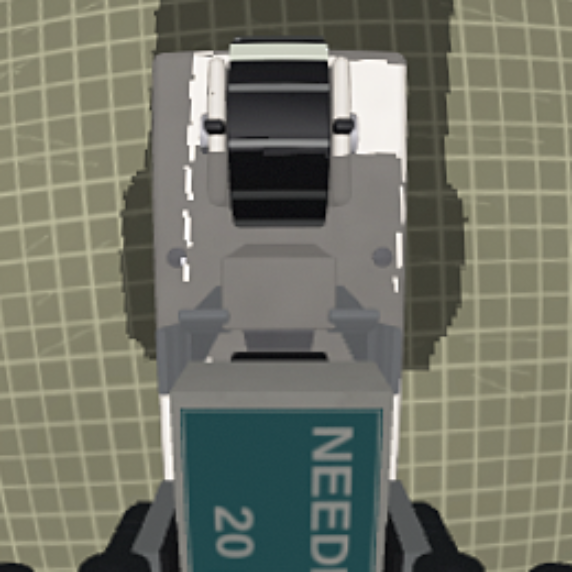

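The base, end wall, wheel and carton are all centred within about 1 px of column 280 in the crop, so sideways alignment is good. Lowering now.

Scaled: 30 mm is 0.03, 24 mm is 0.024.

```bash
python3 steer.py '[[0.0003,0,0.012,0,0,0],[0.0003,0,0.024,0,0,0],[0.0003,0,0.03,0,0,0],[0.0003,0,0.03,0,0,0]]'|sed -n 2,4p; python3 steer.py '[[0,0,0.004,0,0,0],[0,0,0.008,0,0,0],[0,0,0.008,0,0,0]]'|sed -n 2,6p
```

```text
eef_pos: [625.5, 47.6, 275.0]
ee_rot: [-0.001, 0.032, 0.999, 0.0]
force: [0.8, 0.3, -0.6]
eef_pos: [625.5, 47.6, 268.0]
ee_rot: [-0.0, 0.032, 0.999, 0.0]
force: [-0.1, -0.9, -0.6]
grip_width: 0.462
grip_force: 45.7
```

Scaled: 8 mm is 0.008, 4 mm is 0.004.

```bash
python3 steer.py '[[0,0,0.004,0,0,0],[0,0,0.008,0,0,0],[0,0,0.008,0,0,0]]'|sed -n 2,6p; python3 steer.py '[[0,0,0.004,0,0,0],[0,0,0.008,0,0,0],[0,0,0.008,0,0,0]]'|sed -n 2,6p
```

```text
eef_pos: [625.4, 47.6, 259.5]
ee_rot: [-0.001, 0.032, 0.999, 0.0]
force: [0.6, -0.9, -2.5]
grip_width: 0.458
grip_force: 45.6
eef_pos: [625.6, 47.6, 252.3]
ee_rot: [0.0, 0.032, 0.999, -0.0]
force: [-0.7, -0.4, 3.0]
grip_width: 0.463
grip_force: 46.3
```

Scaled: 12 mm is 0.012, 8 mm is 0.008.

```bash
python3 steer.py '[[0,0,0.004,0,0,0],[0,0,0.008,0,0,0],[0,0,0.012,0,0,0],[0,0,0.012,0,0,0]]'|sed -n 2,6p; python3 steer.py '[[0,0,0.004,0,0,0],[0,0,0.008,0,0,0],[0,0,0.011,0,0,0],[0,0,0.011,0,0,0]]'|sed -n 2,6p; python3 see.py 83 pics/p1.png
python3 - <<'E'
import cv2
a=cv2.imread('pics/p1.png');cv2.imwrite('pics/p1c.png',cv2.resize(a[100:300,210:430],None,fx=2.5,fy=2.5))
E
```

```text
eef_pos: [625.7, 47.6, 240.6]
ee_rot: [0.0, 0.032, 0.999, -0.0]
force: [0.0, 0.5, 5.3]
grip_width: 0.459
grip_force: 46.5
eef_pos: [625.8, 47.6, 229.8]
ee_rot: [0.001, 0.032, 0.999, -0.0]
force: [-0.8, -0.2, 7.3]
grip_width: 0.461
grip_force: 46.7
[ 615.2 -122.9] 45.2 23.4 11.2 in tool [  -0.3 -170.9  147. ]
[624.7  48.3] 61.3 35.0 -3.6 in tool [  1.3   0.6 147. ]
```

View pics/p1c.png

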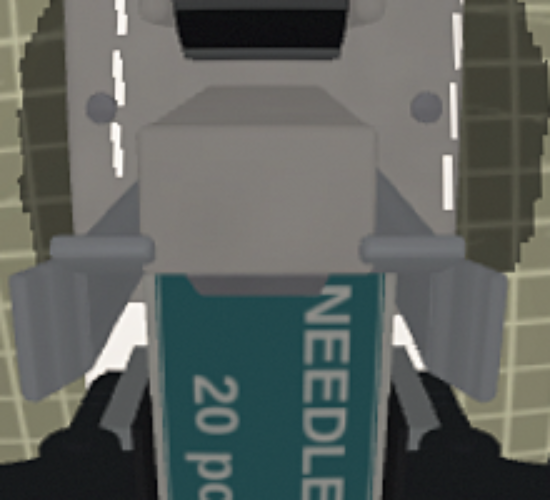

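The front catch's nose already lies over the carton's end at about (270,285). I'll press 3 mm more, then release.

Scaled: 3.5 mm is 0.0035, 2 mm is 0.002.

```bash
python3 steer.py '[[0,0,0.002,0,0,0],[0,0,0.0035,0,0,0],[0,0,0.0035,0,0,0]]'|sed -n 2,6p; python3 steer.py '[[0,0,0,0,0,0],[0,0,0,0,0,0],[0,0,0,0,0,0],[0,0,0,0,0,0]]' 0.62|sed -n 2,6p;python3 steer.py '[[0,0,-0.02,0,0,0],[0,0,-0.06,0,0,0],[0,0,-0.105,0,0,0],[0,0,-0.15,0,0,0],[0,0,-0.15,0,0,0]]'|sed -n 2,6p; python3 see.py 88 pics/p2.png
python3 - <<'E'
import cv2
a=cv2.imread('pics/p2.png');cv2.imwrite('pics/p2c.png',cv2.resize(a[40:290,230:410],None,fx=2.4,fy=2.4))
E
```

```text
eef_pos: [625.8, 47.7, 226.5]
ee_rot: [0.001, 0.032, 0.999, -0.0]
force: [-1.9, 0.7, 7.3]
grip_width: 0.461
grip_force: 46.7
eef_pos: [625.6, 47.6, 225.5]
ee_rot: [-0.0, 0.032, 0.999, 0.0]
force: [0.1, 0.3, 0.3]
grip_width: 0.619
grip_force: 0.0
eef_pos: [625.8, 47.7, 382.6]
ee_rot: [0.006, 0.032, 0.999, -0.0]
force: [0.8, -0.6, 0.2]
grip_width: 0.618
grip_force: 0.0
[ 626.8 -159.5] 54.2 27.7 11.2 in tool [ -12.8 -206.5  291. ]
[625.8  48.1] 66.1 34.2 -3.8 in tool [  1.6   0.5 290.8]
```

View pics/p2c.png

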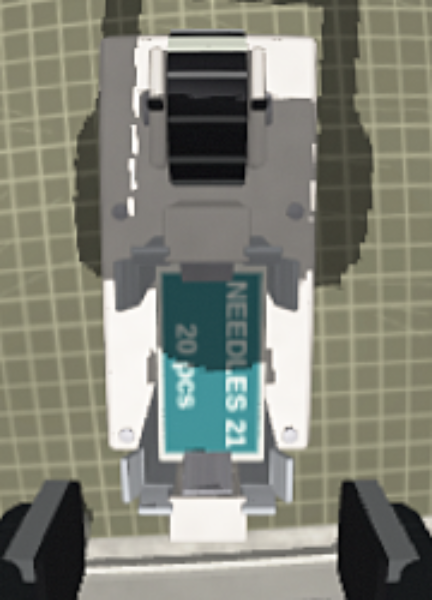

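Both catches, at about (208,272) and (208,468), lie over carton 1's ends, so it is caught. On to carton 2.

```bash
python3 to.py 643.4 -210.9 290 191.6
```

```text
t 9.0 pos [625.6  47.7 378.8] F [ 0.6  0.8 -1.6] w 0.624 gf 0.0
delta [ -33.9 -256.8   89.1] [-0.0011  0.0059 -0.2672]
```

Scaled: -257 mm is -0.257, 89 mm is 0.089, -0.267 rad is -0.17.

```bash
python3 steer.py '[[-0.034,-0.257,0.089,0,0.0038,-0.17],[-0.034,-0.257,0.089,0,0.0038,-0.17],[-0.034,-0.257,0.089,0,0.0038,-0.17],[-0.034,-0.257,0.089,0,0.0038,-0.17],[-0.034,-0.257,0.089,0,0.0038,-0.17],[-0.034,-0.257,0.089,0,0.0038,-0.17],[-0.034,-0.257,0.089,0,0.0038,-0.17],[-0.034,-0.257,0.089,0,0.0038,-0.17]]' 1.0 >/dev/null;python3 see.py 26; python3 to.py 643.4 -210.9 290 191.6
```

```text
[652.  148.2] 79.5 47.1 -4.0 in tool [-82.8 348.7 260.3]
[642.5  96.3] 69.0 34.9 -3.9 in tool [-63.1 299.8 260.4]
[ 643.7 -211. ] 67.1 34.4 11.2 in tool [ -2.3  -1.5 260.3]
t 9.85 pos [ 642.9 -210.1  286.3] F [-0.2  1.4 -0. ] w 1.004 gf 0.0
delta [-0.3 -0.9 -3.7] [ 0.0017 -0.0066  0.0004]
```

Scaled: 50 mm is 0.05, 30 mm is 0.03, -0.006 rad is -0.0038.

```bash
python3 steer.py '[[-0.0006,-0.001,0.03,0.001,-0.0038,0.0038],[-0.0006,-0.001,0.05,0.001,-0.0038,0.0038],[-0.0006,-0.001,0.05,0.001,-0.0038,0.0038],[-0.0006,-0.001,0.05,0.001,-0.0038,0.0038]]' >/dev/null;python3 see.py 26; python3 to.py 643.4 -211 172 191.2
```

```text
[648.1 120.7] 76.8 52.3 -3.7 in tool [-68.9 325.1 211.9]
[ 643.8 -211.2] 66.8 34.7 11.0 in tool [  0.4   0.5 212.5]
t 10.3 pos [ 643.8 -211.2  238.5] F [1.  0.5 0.5] w 0.998 gf 0.0
delta [ 0.5  0.4 66.5] [-0.0021  0.0018  0.0018]
```

Scaled: 67 mm is 0.067, 58 mm is 0.058.

```bash
python3 steer.py '[[0.0003,0.0002,0.035,0,0,0],[0.0003,0.0002,0.058,0,0,0],[0.0003,0.0002,0.067,0,0,0],[0.0003,0.0002,0.067,0,0,0],[0.0003,0.0002,0.067,0,0,0]]'|sed -n 2,4p; python3 steer.py '[[0,0,0,0,0,0],[0,0,0,0,0,0],[0,0,0,0,0,0],[0,0,0,0,0,0],[0,0,0,0,0,0],[0,0,0,0,0,0],[0,0,0,0,0,0],[0,0,0,0,0,0]]' 0.2 45|sed -n 2,6p;  python3 steer.py '[[0,0,-0.02,0,0,0],[0,0,-0.06,0,0,0],[0,0,-0.105,0,0,0],[0,0,-0.15,0,0,0],[0,0,-0.15,0,0,0]]'|sed -n 2,6p;python3 to.py 625.7 47.6 330 176.3
```

```text
eef_pos: [643.6, -211.9, 171.7]
ee_rot: [0.001, -0.098, 0.995, -0.001]
force: [-0.3, -0.1, 0.3]
eef_pos: [643.7, -211.8, 172.1]
ee_rot: [0.002, -0.098, 0.995, -0.001]
force: [-0.7, 2.4, 11.4]
grip_width: 0.459
grip_force: 50.9
eef_pos: [643.5, -211.8, 327.5]
ee_rot: [0.005, -0.098, 0.995, -0.004]
force: [0.6, 0.5, -1.6]
grip_width: 0.463
grip_force: 45.6
t 12.1 pos [ 643.5 -211.8  327.5] F [ 0.6  0.5 -1.6] w 0.463 gf 45.6
delta [-33.2 257.9  -4.4] [-0.0073  0.0108  0.261 ]
```

Scaled: 258 mm is 0.258, -33 mm is -0.033, 0.261 rad is 0.1662.

```bash
python3 steer.py '[[-0.033,0.258,-0.004,0,0,0.1662],[-0.033,0.258,-0.004,0,0,0.1662],[-0.033,0.258,-0.004,0,0,0.1662],[-0.033,0.258,-0.004,0,0,0.1662],[-0.033,0.258,-0.004,0,0,0.1662],[-0.033,0.258,-0.004,0,0,0.1662],[-0.033,0.258,-0.004,0,0,0.1662],[-0.033,0.258,-0.004,0,0,0.1662]]' >/dev/null;python3 see.py 182; python3 to.py 625.7 47.6 280 176.3
```

```text
[620.   47.4] 59.8 33.2 -3.8 in tool [  5.4   1.  141.3]
t 12.95 pos [625.3  46.2 323.3] F [-0.5  0.6 -0.9] w 0.454 gf 45.7
delta [-0.3  1.4 43.3] [-0.001   0.     -0.0018]
```

Scaled: 43 mm is 0.043, 35 mm is 0.035.

```bash
python3 steer.py '[[-0.0003,0.0014,0.02,0,0,0],[-0.0003,0.0014,0.035,0,0,0],[-0.0003,0.0014,0.043,0,0,0],[-0.0003,0.0014,0.043,0,0,0]]'|sed -n 2,4p; python3 to.py 625.7 47.6 280 176.3;  python3 steer.py '[[0,0,0.005,0,0,0],[0,0,0.01,0,0,0],[0,0,0.014,0,0,0],[0,0,0.014,0,0,0]]'|sed -n 2,6p
```

```text
eef_pos: [625.6, 47.9, 279.7]
ee_rot: [-0.001, 0.033, 0.999, -0.0]
force: [-0.6, 0.6, -0.0]
t 13.35 pos [625.6  47.9 279.7] F [-0.6  0.6 -0. ] w 0.459 gf 45.8
delta [-0.1 -0.3 -0.3] [-0.0007 -0.0013 -0.0018]
eef_pos: [625.7, 48.9, 266.9]
ee_rot: [0.001, 0.032, 0.999, -0.001]
force: [2.2, -2.7, 1.2]
grip_width: 0.46
grip_force: 46.0
```

Scaled: 8 mm is 0.008, -1.2 mm is -0.0012.

```bash
python3 steer.py '[[0,-0.0006,0,0,0,0],[0,-0.0012,0.004,0,0,0],[0,-0.0012,0.008,0,0,0],[0,-0.0012,0.008,0,0,0]]'|sed -n 2,6p; python3 steer.py '[[0,0,0.004,0,0,0],[0,0,0.008,0,0,0],[0,0,0.008,0,0,0]]'|sed -n 2,6p
```

```text
eef_pos: [625.5, 47.9, 258.7]
ee_rot: [0.001, 0.032, 0.999, -0.0]
force: [0.9, -0.5, 2.5]
grip_width: 0.458
grip_force: 46.3
eef_pos: [625.5, 48.0, 250.9]
ee_rot: [0.001, 0.032, 0.999, -0.0]
force: [2.2, 0.1, 4.8]
grip_width: 0.463
grip_force: 46.6
```

Scaled: 8 mm is 0.008, 4 mm is 0.004.

```bash
python3 steer.py '[[0,0,0.004,0,0,0],[0,0,0.008,0,0,0],[0,0,0.008,0,0,0]]'|sed -n 2,6p; python3 to.py 625.7 47.6 227 176.3
```

```text
eef_pos: [625.5, 48.0, 243.0]
ee_rot: [0.001, 0.032, 0.999, -0.0]
force: [0.3, 0.1, 5.1]
grip_width: 0.459
grip_force: 46.8
t 14.75 pos [625.5  48.  243. ] F [0.3 0.1 5.1] w 0.459 gf 46.8
delta [-0.2 -0.3 16. ] [-0.0007  0.0013 -0.    ]
```

Scaled: 16.5 mm is 0.0165, 12 mm is 0.012.

```bash
python3 steer.py '[[0,0,0.004,0,0,0],[0,0,0.008,0,0,0],[0,0,0.012,0,0,0],[0,0,0.0165,0,0,0],[0,0,0.0165,0,0,0]]'|sed -n 2,6p; python3 steer.py '[[0,0,0,0,0,0],[0,0,0,0,0,0],[0,0,0,0,0,0]]'|sed -n 2,6p
```

```text
eef_pos: [625.5, 47.9, 226.6]
ee_rot: [0.001, 0.032, 0.999, -0.0]
force: [-1.1, 0.6, 7.9]
grip_width: 0.458
grip_force: 47.2
eef_pos: [625.5, 48.0, 227.0]
ee_rot: [0.001, 0.032, 0.999, -0.0]
force: [-0.7, 0.0, 9.4]
grip_width: 0.458
grip_force: 47.2
```

Scaled: 1 mm is 0.001.

```bash
python3 steer.py '[[0,0,0.001,0,0,0],[0,0,0.001,0,0,0]]'|sed -n 2,6p; python3 steer.py '[[0,0,0,0,0,0],[0,0,0,0,0,0],[0,0,0,0,0,0],[0,0,0,0,0,0]]' 0.62|sed -n 2,6p;python3 steer.py '[[0,0,-0.02,0,0,0],[0,0,-0.06,0,0,0],[0,0,-0.105,0,0,0],[0,0,-0.15,0,0,0],[0,0,-0.15,0,0,0],[0,0,-0.15,0,0,0]]'|sed -n 2,6p; python3 see.py 87 pics/p3.png
python3 - <<'E'
import cv2
a=cv2.imread('pics/p3.png');cv2.imwrite('pics/p3c.png',cv2.resize(a[40:290,230:410],None,fx=2.4,fy=2.4))
E
python3 to.py 528.4 53.2 300 176.3
```

```text
eef_pos: [625.5, 48.0, 226.1]
ee_rot: [0.001, 0.032, 0.999, -0.0]
force: [-2.5, 0.3, 9.4]
grip_width: 0.46
grip_force: 47.3
eef_pos: [625.3, 47.9, 224.7]
ee_rot: [-0.0, 0.032, 0.999, -0.0]
force: [0.3, -0.2, 0.4]
grip_width: 0.62
grip_force: 0.0
eef_pos: [625.3, 48.0, 375.5]
ee_rot: [0.001, 0.032, 0.999, -0.0]
force: [0.0, -0.0, -0.9]
grip_width: 0.618
grip_force: 0.0
[625.3  48.4] 66.8 34.3 -3.7 in tool [ -0.4   0.6 287.2]
t 16.8 pos [625.3  48.  374.2] F [-0.2 -0.2 -0.4] w 0.621 gf 0.0
delta [96.9 -1.  74.3] [-0.0006 -0.0012 -0.0003]
```

View pics/p3c.png

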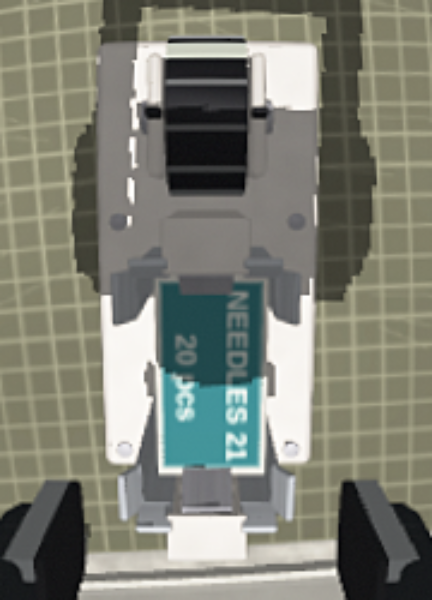

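Both catches lie over carton 2 too, at (208,283) and (208,490). Next I'll move over the wheel, shut the fingers and measure the bar.

Scaled: 97 mm is 0.097, 74 mm is 0.074.

```bash
python3 steer.py '[[0.097,-0.0006,0.03,0,0,0],[0.097,-0.0006,0.06,0,0,0],[0.097,-0.0006,0.074,0,0,0],[0.097,-0.0006,0.074,0,0,0],[0.097,-0.0006,0.074,0,0,0],[0.097,-0.0006,0.074,0,0,0]]' 0.0|sed -n 2,6p
cat > wheel.py <<'E'
import sys
from h import *
c=viewer.calibration("wrist");im=viewer.capture("wrist")
a=np.radians(-3.7);ex=np.array([np.cos(a),np.sin(a),0]);ey=np.array([-ex[1],ex[0],0]);ez=np.array([0,0,1.])
O=np.array([626,47.7,0])-98*ex+44*ez       # axle
v,u=np.mgrid[0:400,0:640];px=np.c_[u.ravel(),v.ravel()]
d=rays(c,px,True);p=c['position']-O
dx,dz,px_,pz=d@ex,d@ez,p@ex,p@ez
A=dx**2+dz**2;B=dx*px_+dz*pz;C=px_**2+pz**2-32**2
D=B*B-A*C;t=(-B-np.sqrt(np.maximum(D,0)))/A
yy=p@ey+t*(d@ey);th=np.arctan2(px_+t*dx,pz+t*dz)
g=cv2.cvtColor(im,cv2.COLOR_RGB2GRAY).ravel()
ok=(D>0)&(t>0)&(abs(yy)<11)
for lo in np.arange(-1.6,1.0,.05):
    k=ok&(th>=lo)&(th<lo+.05)
    if k.sum()>3: print(f"{lo+.025:.3f}:{int(np.median(g[k]))}",end='  ')
print();cv2.imwrite(sys.argv[1],cv2.resize(im[:,:,::-1][80:400,160:480],None,fx=1.8,fy=1.8))
E
python3 wheel.py pics/wh1.png; python3 to.py 528.2 53.9 265 176.3
```

```text
eef_pos: [529.7, 53.4, 302.1]
ee_rot: [0.001, 0.032, 0.999, -0.0]
force: [0.8, -0.2, 0.5]
grip_width: -0.003
grip_force: 0.0
-1.525:116  -1.425:53  -1.375:30  -1.325:48  -1.275:63  -1.225:63  -1.175:12  -1.125:14  -1.075:16  -1.025:16  -0.975:12  -0.925:80  -0.875:129  -0.825:126  -0.775:126  -0.725:126  -0.675:130  -0.625:56  -0.575:16  -0.525:19  -0.475:19  -0.425:20  -0.375:22  -0.325:18  -0.275:67  -0.225:33  -0.175:24  -0.125:24  -0.075:23  -0.025:21  0.025:20  0.075:18  0.125:18  0.175:16  0.225:31  0.275:64  0.325:38  0.375:16  0.425:29  0.475:31  0.525:80  0.575:89  0.625:86  0.675:86  0.725:86  0.775:86  0.875:87  0.975:86  
t 17.45 pos [529.6  53.5 302. ] F [ 0.9 -0.2 -0.2] w 0.002 gf 0.0
delta [ 1.5  0.4 37. ] [-0.0008  0.0024 -0.0003]
```

View pics/wh1.png

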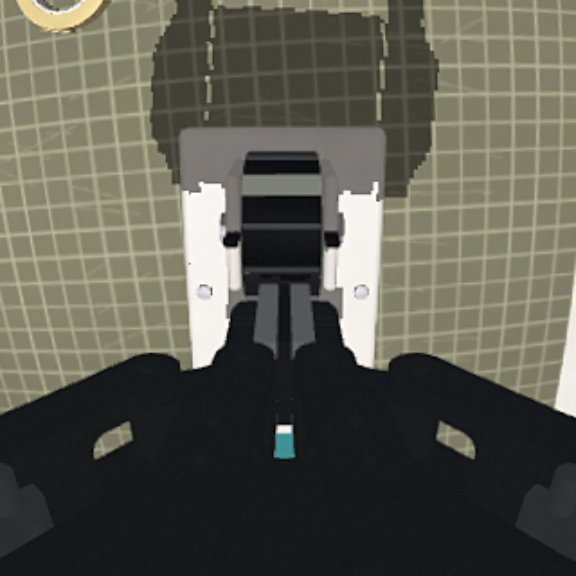

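The wide bar covers -0.93 to -0.63 rad, so it is centred at about -0.78, and its thin neighbours at ±0.27 agree. It needs about 25 mm of roll, done in two strokes with the shut tips.

The manual's scale: shifts go in shares of 1000 mm and turns go in shares of pi/2 rad. Converting my numbers, 49 mm is 0.049, 44 mm is 0.044.

```bash
python3 steer.py '[[0.0085,0.0004,0.025,0,0,0],[0.0085,0.0004,0.044,0,0,0],[0.0085,0.0004,0.049,0,0,0],[0.0085,0.0004,0.049,0,0,0],[0.0085,0.0004,0.049,0,0,0]]' |sed -n 2,4p;for i in 1; do python3 steer.py '[[0,0,0.001,0,0,0],[0,0,0.002,0,0,0],[0,0,0.002,0,0,0]]'|sed -n 2,4p;done; python3 to.py 521.2 54.4 249 176.3
```

```text
eef_pos: [520.7, 54.5, 253.1]
ee_rot: [0.001, 0.032, 0.999, -0.0]
force: [-0.3, 0.2, 0.3]
eef_pos: [520.2, 54.5, 250.3]
ee_rot: [0.0, 0.032, 0.999, -0.0]
force: [0.3, -0.0, 0.3]
t 18.25 pos [520.2  54.5 250.3] F [ 0.3 -0.   0.3] w 0.002 gf 0.0
delta [-1.  -0.1  1.3] [-0.0007  0.0007 -0.0002]
```

Scaled: -1 mm is -0.001.

```bash
python3 steer.py '[[-0.001,0,0.001,0,0,0],[-0.001,0,0.001,0,0,0]]'|sed -n 2,4p; python3 steer.py '[[0,0,0.0007,0,0,0],[0,0,0.0007,0,0,0]]'|sed -n 2,4p;python3 steer.py '[[0,0,0.0006,0,0,0],[0,0,0.0006,0,0,0]]'|sed -n 2,4p
```

```text
eef_pos: [521.3, 54.5, 249.4]
ee_rot: [0.0, 0.032, 0.999, -0.0]
force: [-0.9, -0.3, 2.5]
eef_pos: [521.4, 54.5, 249.2]
ee_rot: [0.001, 0.032, 0.999, -0.0]
force: [-0.6, -0.3, 7.8]
eef_pos: [521.6, 54.5, 249.2]
ee_rot: [0.002, 0.032, 0.999, -0.0]
force: [-1.5, 0.4, 11.5]
```

Scaled: -13 mm is -0.013, -10 mm is -0.01.

```bash
python3 steer.py '[[-0.001,0,-0.0007,0,0,0],[-0.004,0,-0.0007,0,0,0],[-0.007,0,-0.0007,0,0,0],[-0.01,0,-0.0007,0,0,0],[-0.013,0,-0.0007,0,0,0],[-0.013,0,-0.0007,0,0,0]]'|sed -n 2,4p; python3 steer.py '[[0,0,-0.01,0,0,0],[0,0,-0.025,0,0,0],[0.01,0,-0.05,0,0,0],[0.01,0,-0.05,0,0,0],[0.01,0,-0.05,0,0,0]]'|sed -n 2,4p; python3 wheel.py pics/wh2.png; python3 to.py 521.8 54.4 252 176.3
```

```text
eef_pos: [534.7, 53.6, 249.3]
ee_rot: [0.001, 0.032, 0.999, -0.0]
force: [1.2, 0.3, 6.4]
eef_pos: [524.0, 54.3, 298.8]
ee_rot: [0.0, 0.032, 0.999, -0.0]
force: [0.1, -0.0, -0.2]
-1.525:105  -1.425:58  -1.375:57  -1.325:63  -1.275:30  -1.225:12  -1.175:15  -1.125:16  -1.075:16  -1.025:16  -0.975:16  -0.925:35  -0.875:61  -0.825:44  -0.775:14  -0.725:16  -0.675:17  -0.625:18  -0.575:18  -0.525:17  -0.475:130  -0.425:137  -0.375:136  -0.325:137  -0.275:138  -0.225:113  -0.175:20  -0.125:22  -0.075:21  -0.025:20  0.025:19  0.075:17  0.125:29  0.175:61  0.225:70  0.275:86  0.325:85  0.375:86  0.425:86  0.475:86  0.525:86  0.575:86  0.625:86  0.675:86  0.725:86  0.775:86  0.825:87  0.925:86  
t 20.0 pos [524.   54.3 298.2] F [ 0.9  0.4 -0.1] w 0.001 gf 0.0
delta [ 2.2 -0.  46.2] [-0.0007 -0.0003 -0.0003]
```

Scaled: 47 mm is 0.047, 42 mm is 0.042.

```bash
python3 steer.py '[[0.0018,0,0.025,0,0,0],[0.0018,0,0.042,0,0,0],[0.0018,0,0.047,0,0,0],[0.0018,0,0.047,0,0,0],[0.0018,0,0.047,0,0,0]]' |sed -n 2,4p;python3 steer.py '[[0,0,0.001,0,0,0],[0,0,0.002,0,0,0],[0,0,0.002,0,0,0]]'|sed -n 2,4p;python3 steer.py '[[0,0,0.0008,0,0,0],[0,0,0.0008,0,0,0]]'|sed -n 2,4p
```

```text
eef_pos: [522.6, 54.4, 251.8]
ee_rot: [0.0, 0.032, 0.999, -0.0]
force: [0.1, -0.2, -0.2]
eef_pos: [522.3, 54.4, 249.6]
ee_rot: [0.0, 0.032, 0.999, -0.0]
force: [0.1, -1.3, 0.2]
eef_pos: [522.6, 54.4, 249.4]
ee_rot: [0.001, 0.032, 0.999, -0.0]
force: [0.4, -0.2, 5.6]
```

Scaled: -11.2 mm is -0.0112, -8 mm is -0.008.

```bash
python3 steer.py '[[-0.002,0,0.0001,0,0,0],[-0.005,0,0.0001,0,0,0],[-0.008,0,0.0001,0,0,0],[-0.0112,0,0.0001,0,0,0],[-0.0112,0,0.0001,0,0,0],[-0.0112,0,0.0001,0,0,0]]'|sed -n 2,4p; python3 steer.py '[[0,0,-0.01,0,0,0],[0,0,-0.025,0,0,0],[0.01,0,-0.05,0,0,0],[0.04,0,-0.06,0,0,0],[0.04,0,-0.06,0,0,0],[0.04,0,-0.06,0,0,0]]'|sed -n 2,4p; python3 wheel.py pics/wh3.png; python3 to.py 521.8 54.4 252 176.3
```

```text
eef_pos: [533.9, 53.7, 249.4]
ee_rot: [0.001, 0.032, 0.999, -0.0]
force: [1.6, 0.9, 5.6]
eef_pos: [493.5, 56.3, 309.1]
ee_rot: [0.001, 0.032, 0.999, -0.0]
force: [0.9, 0.2, -0.2]
-1.525:53  -1.475:64  -1.425:42  -1.375:10  -1.325:15  -1.275:16  -1.225:17  -1.175:16  -1.125:15  -1.075:27  -1.025:63  -0.975:54  -0.925:26  -0.875:23  -0.825:24  -0.775:25  -0.725:26  -0.675:27  -0.625:26  -0.575:52  -0.525:87  -0.475:86  -0.425:86  -0.375:86  -0.325:86  -0.275:86  -0.225:86  -0.175:86  -0.125:86  -0.075:86  -0.025:86  0.025:86  0.075:86  0.125:86  0.175:87  0.225:75  0.275:26  0.325:25  0.375:24  0.425:25  0.475:24  0.525:25  0.575:24  0.625:24  0.725:24  0.775:25  0.925:25  0.975:24  
t 22.25 pos [493.8  56.2 308.7] F [0.3 0.3 0. ] w -0.002 gf 0.0
delta [-28.    0.   56.8] [-0.0007  0.0006 -0.0003]
```

Scaled: -100 mm is -0.1, -90 mm is -0.09.

```bash
python3 steer.py '[[0,0,-0.04,0,0,0],[-0.05,0,-0.06,0,0,0],[-0.09,0,-0.06,0,0,0],[-0.1,0,-0.06,0,0,0],[-0.1,0,-0.06,0,0,0],[-0.1,0,-0.06,0,0,0]]' |sed -n 2,4p;python3 wheel.py pics/wh4.png
```

```text
eef_pos: [593.3, 49.9, 367.8]
ee_rot: [-0.001, 0.032, 0.999, -0.0]
force: [-0.3, 0.1, 0.4]
-1.325:113  -1.275:112  -1.175:73  -1.075:27  -1.025:38  -0.975:65  -0.925:57  -0.875:10  -0.825:15  -0.775:16  -0.725:17  -0.675:16  -0.625:16  -0.575:14  -0.525:43  -0.475:65  -0.425:27  -0.375:18  -0.325:19  -0.275:21  -0.225:22  -0.175:22  -0.125:12  -0.075:104  -0.025:138  0.025:136  0.075:136  0.125:138  0.175:104  0.225:11  0.275:18  0.325:17  0.375:17  0.425:16  0.475:16  0.525:13  0.575:65  0.625:44  0.675:13  0.725:15  0.775:17  0.825:16  0.875:16  0.925:16  0.975:16
```

View pics/wh4.png

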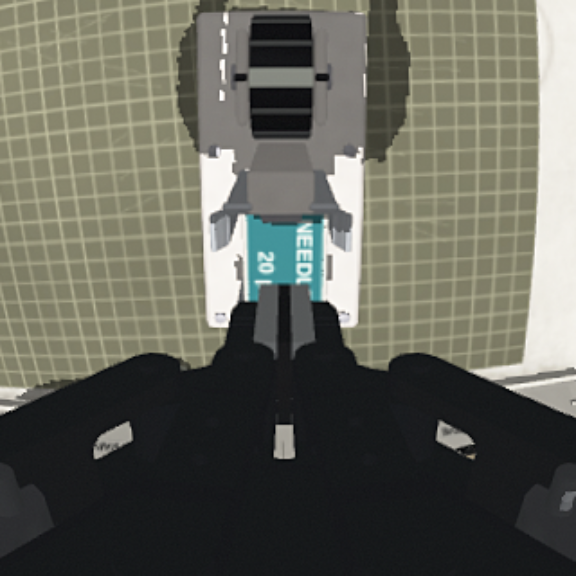

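The bar, at (280,77), looks in line with the pointers at rows 76–78. I'll check that at sub-pixel level.

Run:
```python
from h import *
c=viewer.calibration("wrist");im=viewer.capture("wrist");g=cv2.cvtColor(im,cv2.COLOR_RGB2GRAY)
# crop (x,y) -> x/1.8+160, y/1.8+80
print(g[112:134,287:347:1][:, [0,2,4,5,6,7,25,30,50,52,53,54,55,56]])
b=g[112:134,302:330].astype(float)
rows=np.arange(112,134)
k=np.clip(b.mean(1)-70,0,None)*((rows>116)&(rows<129));rb=(k*rows).sum()/k.sum();print("bar row",rb)
a=np.radians(-3.7);ex=np.array([np.cos(a),np.sin(a),0]);P=np.array([626,47.7,0])-98*ex
for z,n in((76,'rim'),(66,'pointer')):
    v=rot(c['attitude']).inv().apply(P+[0,0,z]-c['position']);r=np.hypot(*v[:2]);q=np.arctan2(r,v[2])*v[:2]/r*c['fx']+[c['cx'],c['cy']];print(n,q)
```

```text
[[127 127 116 121 125 123  21  19 122 123 117 117 131 129]
 [127 129 115 121 124 123  22  22 123 122 117 117 130 129]
 [129 130 116 121 125 123  23  21 124 123 119 120 132 130]
 [129 120 116 123 124 122  23  21 122 123 115 104 105 117]
 [129  98 111 123 124 124  15  17 122 123 117 103  89  92]
 [132  91 109 123 124 124  58  58 122 124 117 105  90  90]
 [131  91 109 124 125 125 132 132 124 125 119 106  93  92]
 [131  93 113 128 130 130 143 142 129 130 123 108  96  92]
 [132  90 104 115 116 115 136 137 111 113 108  95  93  92]
 [132  80  45  29  32  29 136 136  29  32  27  37  73  91]
 [131  71  14  19  21  21 136 135  23  19  16  23  52  95]
 [133  75  16  18  20  20 137 138  17  20  17  21  53  95]
 [131  69   2   6   8   5 136 136   4   5   4  23  75  93]
 [131  86  69  86  86  87 135 135  90  89  82  72  92  92]
 [133  90 101 120 119 120 138 137 119 121 114  98  92  87]
 [133  86 110 129 128 128 140 139 127 129 123 103  86  84]
 [134  87 107 126 125 126 111 108 125 126 121 101  83  83]
 [130  88 107 126 127 125   2   4 125 124 120 100  82  92]
 [131 109 111 125 125 126  17  17 124 125 120 108 100 125]
 [129 128 117 123 125 125  18  18 125 124 123 118 127 130]
 [128 128 118 122 123 126  16  17 125 124 121 116 128 128]
 [126 128 118 123 123 126  18  19 125 125 121 116 128 127]]
bar row 122.83313100657561
rim [316.9835707  120.89725774]
pointer [317.00903774 120.79676601]
```

```bash
python3 -c "
from rig import ctrl, viewer, workorder
print(workorder.finish_job())"
```

```text
the job is handed in; nothing more can be done
None
```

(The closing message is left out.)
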